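# Clamp a serving board with the removable crank

### The arm

A 7-joint arm with a two-finger parallel gripper is mounted at the origin on the work surface. World frame = base frame: x ahead of the robot, y to its left, z up, the work surface at z = 0. Lengths are in m, angles in rad, forces in N, time in s.
With the tool pointing down it reaches from about 0.425 to 0.925 m from the base axis. Payload 6.8 kg.
Tool frame: the origin (TCP) lies on the mounting face of the last link; the fingertips stand 173 mm ahead of it and the grasp point (between the pads) lies 155 mm ahead of it (grip_point_offset is the distance from the TCP to the grasp point, in m); x points along the fingers, z is the direction in which the jaws open and shut, and the axes are right-handed (so a half turn about x gives the same grasp; the last joint's range is limited). The gripper opens to 85 mm and grips with 20 to 120 N. Pads are 22 mm wide; open, the fingers measure 114 mm over their backs; the gripper's body (76 mm by 85 mm) begins 54 mm behind the grasp point. The pads swing forward as they close: fully open they stand 13 mm farther back than shut.
Start: joints at [-1.225, 0.477, 0.022, 1.555, -0.011, 1.109, -0.083], TCP at [0.296, 0.607, 0.405] pointing down, gripper open.
Joint ranges: [-2.96, 2.96], [-0.34, 2.1], [-1.41, 1.46], [0.24, 2.44], [-1.37, 4.51], [0.17, 1.92], [-2.96, 2.96]. Speed limits (rad/s): [2.39, 2.39, 3.14, 3.14, 3.14, 3.14, 3.14].

### API

Orientations are given as a rotation vector (axis times angle).
In Python, from bench import * gives the robot as it stands. The module is installed in compiled form; this text tells all that it offers.
- The arm moves only by the tool servo_tool, never from a script. Its argument "motion" is a list of rows, each a list of 5 numbers: the shift along the tool's x, y, z in m, then the turn about the tool's x in degrees, then the gripper command: -1 is fully open, 1 is shut, values between are in proportion. In form: [[dx, dy, dz, turn, fingers], ...]. A call has 1 to 8 rows; each row is the pose to reach, as a shift and turn from the pose measured when the call began, along the tool's axes at that moment; what a row does not reach only later rows make up. A row lasts 1/10 s, in which the tool goes at most 50 mm and 8.59 degrees, less where a joint would pass 70% of its speed; a pose out of reach is approached as far as the arm can. A call with a gripper value outside its range is refused whole. The fingers move at their own pace and stop on an object; "force" is the grip in N (left out, the last holds). Time passes only in rows, so rows that repeat a pose let the fingers close. It gives the time, the measured TCP pose, the force and the opening at its end, in the units of the state.
- get_obs(): the state, without advancing time (a new reading comes with each control period).
- grab_frame(name): name is "scene" or "top" or "wrist"; returns the picture (480x640x3 uint8, red, green, blue); there is no depth.
- camera_params(name): a dict with "mtx" (3x3 intrinsics, pixels), "world_to_cam" (4x4, takes a point from world to camera coordinates); the wrist camera has in their place "T_tool_cam" (4x4, takes a point from camera to tool coordinates, whose origin is the TCP and whose axes are the tool frame's). Camera axes: x right, y down, z forward; pixel columns grow to the right and rows downward; lengths in m; the calibration is good to about 2 mm. The wrist camera is an equidistant fisheye: a pixel r from the principal point sees the ray r / f radians off the axis. A picture is of the moment at which its call begins: read the wrist's pose just before it. camera_params takes no time and is no camera call.
- hand_in(): hands the job in, once; it reports no verdict.
The state is a dict: "clock": time; "joints": joint angles; "qvel": joint speeds; "tau": joint torques, N m; "tcp_pos": TCP position; "orientation": TCP orientation; "contact_force": force on the tool from outside, world axes, zero at the start; "moment": the same for the moment, N m; "grip_width": finger opening in m.
Only numpy, scipy, OpenCV 4.12 (cv2) and the standard library are available. Lean on these libraries where they do the work, as an engineer would, in place of code of your own. Each camera call takes 0.05 s, during which the arm holds its last target. There are 200 camera calls.

### The job

Take the crank out of its tray, push it fully home onto the square shaft of the board clamp, and turn it clockwise by hand feel until the serving board is firmly clamped between the jaws, but no tighter, so that its edge is not crushed. Then lift the crank off and set it down upright in its tray again, leaving the board clamped and the other things on the table where they are.

Things in the scene. Friction and masses are not known exactly. Their poses are not given: they have to be found in the camera images.
- clamp: Board clamp, fixed to the table: grey bed 320 x 130 mm, 20 thick; blue gear housing 84 x 84, top 65 above the table, with a round steel collar 52 across, top at 70. Origin on the table under the shaft axis; x runs from the shaft to the board (closing direction), z up. Fixed jaw's face 216 mm from the shaft axis along x. Clockwise from above closes: 5 mm of jaw per rad, some 60 to 160 degrees in all.
- shaft_top (a point): Centre of the top of the upright square steel shaft, 96 mm above the table. The shaft is 18 x 18 mm and stands 26 out of the collar; its last 4 mm are a 14 x 14 pilot. This frame is the fixed housing's and does NOT turn with the shaft: how the square stands at the start is not given, any angle, to be felt for or seen. Turning it free takes about 0.35 N m; it stays where it is left.
- crank: Removable crank (about 0.4 kg), standing in the tray. Dark hub 35 x 35 mm, 33 high, with a square socket 21 x 21, 28 deep, open below. Flat arm 16 wide, 8 to 20 above the underside, leads along +x to the knob 75 mm from the hub axis; a foot under the knob reaches to the underside's level. Origin: centre of the hub's underside. Fits in any of four quarter turns, about 10 degrees of play each way.
- crank_grip (a point): Centre of the crank's steel boss, 26 x 26 mm and 30 tall (32 to 62 above the crank's underside) on top of the hub, to hold the crank by. On the hub axis, 47 mm above the underside; z up, x towards the knob; boss faces square to x and y. With the crank fully home on the shaft the hub rests on the collar and this point is 21 mm above the shaft's top.
- crank_knob (a point): Centre of the crank's green round knob, 24 mm across, 40 tall (22 to 62 above the crank's underside). It spins freely on its pin, so it can be led round without turning the hand. Free turning takes some 2 to 5 N along the circle at the knob. Once the board is pinched it grows by about 1.5 N per 0.1 rad: 3 to 6 N above free running is a firm, good clamping, 8 N is too tight.
- tray: Light wooden tray, 170 (x) x 140 (y) mm, rim 12 high, walls and floor 5 thick, fixed. Origin at the centre of its underside, on the table.
- jaw: Moving jaw of the clamp, a blue sprung plate with a rubber face (it gives 1 mm per 60 N), 130 mm long, top 53 mm above the table. Origin on its rubber face at mid-length, 37 mm above the table; its x axis points to the board. The fixed jaw's face is 216 mm from the shaft axis along the clamp's x.
- board: Small wooden serving board with a teal and pink resin end, lying loose on the clamp bed between the jaws, 110 mm across the jaws, 150 long plus a 50 mm handle, 18 thick. Origin at the centre of the underside of the 110 x 150 part, 20 mm above the table; x along the closing direction. The jaw pushes it against the fixed jaw.
- cup_a: Bystander: white mixing cup, 80 across, 95 high mm. Origin at the centre of its underside. Leave it where it is.
- cup_b: Bystander: paper-coloured mixing cup, 80 across, 95 high mm. Origin at the centre of its underside. Leave it where it is.
- tape_roll: Bystander: lime-green tape roll lying flat, 90 across, 24 high mm. Origin at the centre of its underside. Leave it where it is.
- coaster: Bystander: round teal coaster, 96 across, 10 thick, lying flat mm. Origin at the centre of its underside. Leave it where it is.
- bottle: Bystander: green drink bottle with black cap, 68 across, 190 high mm. Origin at the centre of its underside. Leave it where it is.
- sanding_block: Bystander: cork sanding block, 100 x 60 x 30 mm. Origin at the centre of its underside. Leave it where it is.
- pot_pink: Bystander: pink paint pot, 56 across, 60 high mm. Origin at the centre of its underside. Leave it where it is.

How it is judged:
On the way, in this order (a step that is already met when the one before it is completed fails the run):
1. the crank is fully home on the square shaft (z of crank_grip in the frame of shaft_top below 0.026 m and horizontal distance between crank_grip and shaft_top below 0.01 m and angle between crank_grip's own z axis and vertical below 0.2 rad), for 0.2 s.
2. turned with the crank on the shaft, the jaws grip the board firmly (more than 30 N) (all of step 1 and contact force between jaw and board above 30 N), for 0.2 s.
At the end, for the whole second after the job is handed in: The board lies flat on the clamp bed, gripped by the jaws with more than 30 N; the crank stands upright (within 0.12 rad) on the floor of its tray, hub and knob inside the rim, at rest and released (contact force between jaw and board above 30 N and x of crank_grip in the frame of tray between -0.075 and 0.075 m and y of crank_grip in the frame of tray between -0.06 and 0.06 m and x of crank_knob in the frame of tray between -0.085 and 0.085 m and y of crank_knob in the frame of tray between -0.07 and 0.07 m and height (world z) of crank_grip below 0.058 m and angle between crank_grip's own z axis and vertical below 0.12 rad and angle between board's own z axis and vertical below 0.05 rad and height (world z) of board below 0.025 m and linear speed of crank below 0.02 m/s); the robot touches nothing.
It fails at once if the board is over-tightened: jaw force above 150 N (contact force between jaw and board above 150 N).
It fails at once if a bystander is moved more than 30 mm or tipped (distance of any of cup_a, cup_b, tape_roll, coaster, bottle, sanding_block, pot_pink from where it was at the start of the episode above 0.03 m or angle between any of cup_a, cup_b, tape_roll, coaster, bottle, sanding_block, pot_pink's own z axis and vertical above 0.3 rad).
It also fails if it takes over 72 s, if anything falls off the work surface, if the arm or the gripper's body presses on something with over 40 N, if the wrist force passes 120 N, or if a joint passes its speed limit or range.

## Working session

There is one attempt and no reset: what is moved stays moved. The work goes in short steps, Python scripts to look and compute and a tool call to move; the robot and the scene stay as the last step left them, time stands still between calls to the robot, and variables do not carry over. Pictures are saved under pics/ and viewed, about 8 in all and at most 12, crops included, and the job is handed in when it is done.

Besides the shell and the picture viewer there is one more tool, called after "Emit:" as name(argument=value, ...), one argument or row to a line, values as JSON. servo_tool: Moves the arm, as the interface text tells. Its arguments: {"type":"object","properties":{"motion":{"type":"array","items":{"type":"array","items":{"type":"number"}}},"force":{"type":"number"}},"required":["motion"]}

```bash
mkdir -p pics; python3 - <<'E'
from bench import *
import cv2,numpy as np
o=get_obs();print(o)
for n in("scene","top"):
    cv2.imwrite(f"pics/{n}0.png",grab_frame(n)[:,:,::-1]);p=camera_params(n);print(n,np.round(p["mtx"],1).tolist(),np.round(p["world_to_cam"],4).tolist())
print(camera_params("wrist"))
E
```

```text
{'clock': 0.0, 'joints': array([-1.22511567,  0.47783505,  0.02234721,  1.55650258, -0.01150477,
        1.10932411, -0.08308028]), 'qvel': array([-0.00070677,  0.00060299, -0.0001433 ,  0.00085357,  0.00109879,
       -0.00261117,  0.00043534]), 'tau': array([ 1.56475317e-04, -5.96471000e+01,  1.60806734e+00, -2.81188631e+01,
        1.25275698e-02,  9.50299582e-03,  2.82631220e-06]), 'tcp_pos': array([0.29576531, 0.60642429, 0.40368054]), 'orientation': array([-0.86995424,  1.39193523,  0.8680699 ]), 'contact_force': array([-0.85492852,  0.26273831, -0.07667257]), 'moment': array([ 0.02973294, -0.02918736,  0.01019046]), 'grip_width': 0.0851855229489683}
scene [[583.3, 0.0, 321.4], [0.0, 583.3, 250.2], [0.0, 0.0, 1.0]] [[0.4459, 0.8948, 0.023, -0.2321], [0.502, -0.2287, -0.8341, -0.2079], [-0.7411, 0.3834, -0.5512, 1.927], [0.0, 0.0, 0.0, 1.0]]
top [[541.3, 0.0, 311.5], [0.0, 541.3, 233.2], [0.0, 0.0, 1.0]] [[0.0146, -0.9999, 0.0022, -0.0123], [-0.9913, -0.0148, -0.1309, 0.5804], [0.1309, -0.0002, -0.9914, 1.3409], [0.0, 0.0, 0.0, 1.0]]
{'mtx': array([[371.64829954,   0.        , 321.73069293],
       [  0.        , 371.64829954, 236.89296538],
       [  0.        ,   0.        ,   1.        ]]), 'T_tool_cam': array([[-1.03294022e-03, -3.05797278e-01,  9.52096087e-01,
         3.04105335e-02],
       [ 3.24157546e-04, -9.52096647e-01, -3.05797106e-01,
         7.93738850e-02],
       [ 9.99999414e-01, -7.24099822e-06,  1.08258541e-03,
        -9.77664059e-04],
       [ 0.00000000e+00,  0.00000000e+00,  0.00000000e+00,
         1.00000000e+00]])}
```

View pics/top0.png

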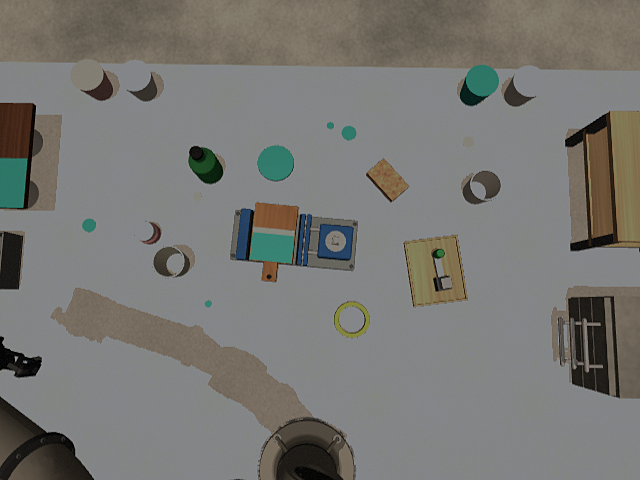

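View pics/scene0.png

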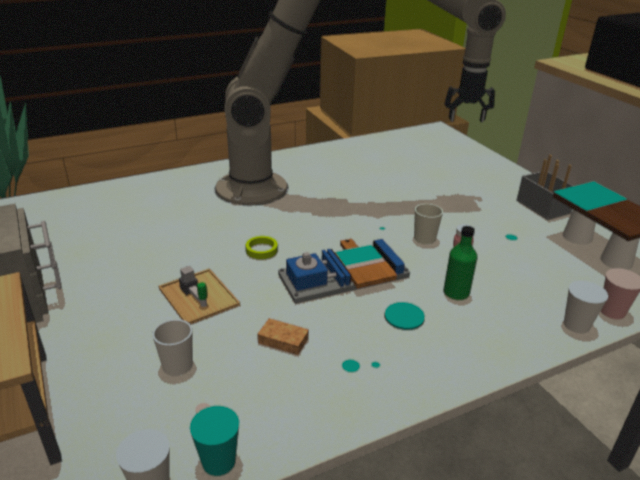

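The top view shows the clamp shaft at about (336,240), the crank hub at about (443,284), the knob at (438,254), and the tray around (436,270). I'll compute positions and the move needed.

```bash
cat > h.py <<'E'
from bench import *
import cv2,numpy as np
from scipy.spatial.transform import Rotation as R
def ray(n,u,v):
    p=camera_params(n);K=p["mtx"]
    a=np.array([(u-K[0,2])/K[0,0],(v-K[1,2])/K[1,1]])
    if n=="wrist":
        o=get_obs();r=np.hypot(*a);d=np.r_[a/max(r,1e-9)*np.sin(r),np.cos(r)]
        T=p["T_tool_cam"];Rt=R.from_rotvec(o["orientation"]).as_matrix()
        return Rt@T[:3,3]+o["tcp_pos"],Rt@T[:3,:3]@d
    M=np.array(p["world_to_cam"]);return -M[:3,:3].T@M[:3,3],M[:3,:3].T@np.r_[a,1]
def at(n,u,v,z):
    c,d=ray(n,u,v);return c+d*(z-c[2])/d[2]
def rel(p,grip=True):
    """shift in tool axes bringing grasp point to p"""
    o=get_obs();Rt=R.from_rotvec(o["orientation"]).as_matrix()
    return Rt.T@(np.array(p)-o["tcp_pos"])-np.array([.155 if grip else 0,0,0])
def proj_w(P):
    p=camera_params("wrist");o=get_obs();T=p["T_tool_cam"];Rt=R.from_rotvec(o["orientation"]).as_matrix()
    q=T[:3,:3].T@(Rt.T@(np.array(P)-o["tcp_pos"])-T[:3,3]);t=np.arctan2(np.hypot(q[0],q[1]),q[2])
    K=p["mtx"];return q[:2]/np.hypot(q[0],q[1])*t*K[0,0]+K[:2,2]
def st():
    o=get_obs();print(round(o["clock"],2),"tcp",o["tcp_pos"].round(4),"F",o["contact_force"].round(2),"M",o["moment"].round(3),"w",round(o["grip_width"],4))
    Rt=R.from_rotvec(o["orientation"]).as_matrix();print("axes x,y,z(world cols)\n",Rt.round(4),"j",o["joints"].round(2))
E
python3 - <<'E'
from h import *
st()
im=cv2.imread("pics/top0.png")
a=cv2.resize(im[205:315,220:480],None,fx=3,fy=3,interpolation=cv2.INTER_CUBIC);cv2.imwrite("pics/c0.png",np.clip(a*1.5,0,255).astype('uint8'))
for n,u,v,z in[("shaft",336,240,.096),("boss",443,284,.067),("knob",438,254,.067),("trayc",436,270,.012)]:
    P=at("top",u,v,z);print(n,P.round(4),rel(P).round(3))
E
```

```text
0.1 tcp [0.2958 0.6065 0.4038] F [-0.18 -0.54 -0.03] M [-0.007 -0.026 -0.026] w 0.0852
axes x,y,z(world cols)
 [[-6.000e-04 -8.988e-01  4.384e-01]
 [-1.500e-03  4.384e-01  8.988e-01]
 [-1.000e+00 -1.000e-04 -1.600e-03]] j [-1.23  0.48  0.02  1.56 -0.01  1.11 -0.08]
shaft [ 0.5569 -0.0636  0.096 ] [ 0.154 -0.528 -0.487]
boss [ 0.4551 -0.3296  0.067 ] [ 0.183 -0.553 -0.771]
knob [ 0.5292 -0.3185  0.067 ] [ 0.183 -0.615 -0.728]
trayc [ 0.4931 -0.3256  0.012 ] [ 0.238 -0.586 -0.751]
```

View pics/c0.png

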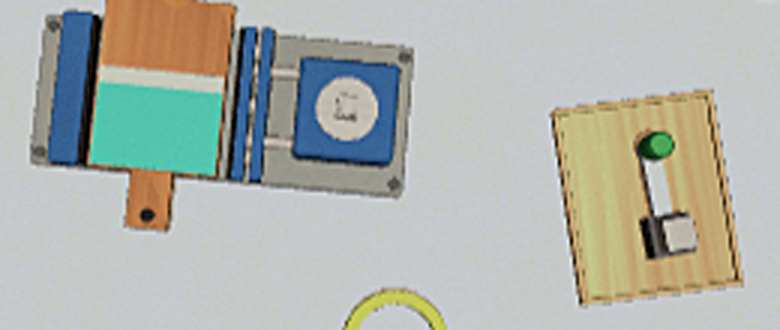

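Emit:
servo_tool(
  motion=[
    [0,-0.045,-0.028,8.5,-1],
    [0,-0.09,-0.056,17,-1],
    [0,-0.134,-0.084,25,-1],
    [0,-0.18,-0.112,34,-1],
    [0,-0.224,-0.14,42,-1],
    [0,-0.268,-0.168,51,-1],
    [0,-0.313,-0.195,59,-1],
    [0,-0.358,-0.223,68,-1],
  ],
)

```text
clock: 0.9
tcp_pos: [0.5087, 0.2657, 0.4041]
orientation: [0.053, 1.571, -0.055]
contact_force: [0.5, 1.1, -1.3]
grip_width: 0.0853
```

```bash
python3 - <<'E'
from h import *
st()
b=at("top",447,283,.067);k=at("top",440,253.3,.067);s=at("top",335.3,240.7,.096)
print(b,k,s,"yaw",np.degrees(np.arctan2(*(k-b)[1::-1])))
print(rel(b+[0.02,0.04,.20]).round(3),rel(s+[0,0,.2]).round(3))
E
```

```text
0.9 tcp [0.5087 0.2657 0.4041] F [ 0.53  1.06 -1.29] M [ 0.008 -0.076 -0.064] w 0.0853
axes x,y,z(world cols)
 [[-9.000e-04  6.850e-02  9.976e-01]
 [-1.500e-03  9.976e-01 -6.850e-02]
 [-1.000e+00 -1.500e-03 -8.000e-04]] j [-0.89  0.32  0.38  1.82 -0.14  1.02 -0.53]
[ 0.45773172 -0.33950908  0.067     ] [ 0.53100193 -0.32345216  0.067     ] [ 0.55519188 -0.06188478  0.096     ] yaw 12.36077129309291
[-0.017 -0.566  0.008] [-0.046 -0.324  0.069]
```

Emit:
servo_tool(
  motion=[
    [0,-0.048,0.012,0,-1],
    [0,-0.095,0.024,0,-1],
    [0,-0.143,0.036,0,-1],
    [0.01,-0.19,0.048,0,-1],
    [0.02,-0.238,0.06,0,-1],
    [0.03,-0.28,0.069,0,-1],
    [0.035,-0.314,0.069,0,-1],
    [0.035,-0.314,0.069,0,-1],
  ],
)

```text
clock: 1.7
tcp_pos: [0.5547, -0.0583, 0.3688]
orientation: [0.057, 1.573, -0.064]
contact_force: [0.5, 1.1, -0.1]
grip_width: 0.0851
```

```bash
python3 - <<'E'
from h import *
st()
s=at("top",335.3,240.7,.096);u=proj_w(s);print(u)
im=grab_frame("wrist")[:,:,::-1];x,y=(u-80).astype(int);x=max(x,0);y=max(y,0);print(x,y)
cv2.imwrite("pics/w1.png",np.hstack([cv2.resize(im[y:y+160,x:x+160],(480,480),interpolation=cv2.INTER_CUBIC),cv2.resize(im,(320,240))[:, :].copy() if 0 else cv2.copyMakeBorder(cv2.resize(im,(320,240)),0,240,0,0,cv2.BORDER_CONSTANT)]))
E
```

```text
1.7 tcp [ 0.5547 -0.0583  0.3688] F [ 0.46  1.13 -0.14] M [-0.009  0.006 -0.042] w 0.0851
axes x,y,z(world cols)
 [[-0.0029  0.0774  0.997 ]
 [-0.0043  0.997  -0.0774]
 [-1.     -0.0045 -0.0026]] j [-0.4   0.35  0.5   1.9  -0.2   0.94  0.11]
[325.64888767 240.3536019 ]
245 160
```

View pics/w1.png

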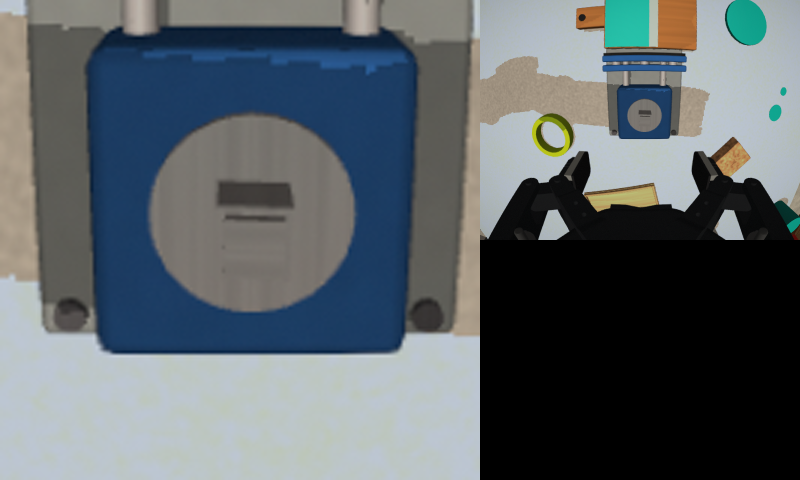

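The wrist crop shows the collar centred at about (252,212), and the shaft's dark face and top edge running level with the image. So the square stands nearly parallel to tool z. I'll measure it and plan the approach to the crank.

```bash
python3 - <<'E'
from h import *
im=cv2.cvtColor(grab_frame("wrist")[:,:,::-1],cv2.COLOR_BGR2GRAY)
x,y=245,160
c=at("wrist",x+252/3,y+212/3,.07);t=at("wrist",x+255/3,y+246/3,.096);print("axis",c.round(4),t.round(4))
# dark face edges: subpixel row of the transitions per column
sub=im[y+55:y+95,x+72:x+98].astype(float)
print(sub[:, ::3].astype(int)[:40:1].tolist().__str__()[:3500])
E
```

```text
axis [ 0.5592 -0.0571  0.07  ] [ 0.5594 -0.0574  0.096 ]
[[118, 114, 114, 120, 119, 114, 116, 117, 118], [118, 114, 115, 120, 120, 114, 116, 116, 118], [118, 114, 114, 120, 120, 114, 116, 117, 118], [117, 114, 114, 120, 119, 114, 116, 116, 118], [117, 114, 115, 120, 120, 114, 117, 116, 119], [117, 115, 114, 121, 119, 115, 116, 117, 118], [118, 115, 115, 120, 120, 114, 116, 116, 119], [118, 114, 115, 121, 119, 114, 116, 116, 119], [118, 114, 115, 121, 119, 115, 116, 116, 119], [97, 103, 103, 113, 119, 114, 116, 116, 119], [79, 73, 73, 78, 82, 78, 88, 88, 117], [73, 60, 61, 62, 62, 60, 65, 66, 116], [72, 60, 61, 63, 62, 61, 61, 60, 109], [66, 59, 59, 62, 60, 60, 60, 62, 96], [61, 59, 60, 62, 61, 60, 60, 61, 89], [61, 60, 60, 61, 62, 61, 59, 61, 85], [61, 59, 59, 62, 62, 59, 59, 62, 72], [64, 62, 61, 63, 61, 60, 59, 61, 61], [89, 74, 73, 75, 61, 61, 59, 61, 61], [114, 111, 111, 116, 114, 110, 103, 99, 98], [118, 114, 113, 119, 118, 115, 112, 114, 114], [118, 82, 89, 92, 99, 98, 96, 108, 116], [117, 70, 74, 67, 74, 73, 73, 84, 116], [118, 99, 99, 94, 94, 94, 84, 87, 116], [118, 117, 117, 117, 117, 117, 109, 108, 116], [117, 117, 116, 117, 117, 116, 117, 117, 116], [117, 114, 114, 116, 116, 115, 115, 116, 116], [117, 114, 113, 114, 113, 113, 113, 114, 117], [117, 114, 113, 114, 113, 113, 114, 113, 117], [117, 114, 114, 114, 114, 114, 115, 115, 117], [117, 116, 116, 116, 115, 116, 116, 116, 118], [118, 117, 118, 118, 117, 118, 118, 118, 117], [118, 117, 118, 118, 119, 119, 119, 118, 118], [117, 117, 118, 117, 118, 118, 118, 118, 118], [118, 118, 118, 118, 117, 118, 118, 118, 118], [117, 119, 119, 118, 119, 119, 119, 119, 118], [118, 117, 117, 118, 118, 119, 119, 118, 118], [117, 114, 114, 115, 116, 116, 115, 116, 118], [117, 113, 114, 114, 114, 115, 115, 114, 118], [117, 112, 112, 113, 112, 113, 113, 114, 118]]
```

Emit:
servo_tool(
  motion=[
    [0,-0.037,-0.009,8.5,-1],
    [0,-0.074,-0.018,17,-1],
    [0,-0.111,-0.027,25.5,-1],
    [0,-0.148,-0.037,34,-1],
    [0.01,-0.186,-0.047,42,-1],
    [0.02,-0.224,-0.057,50.5,-1],
    [0.035,-0.26,-0.066,59,-1],
    [0.05,-0.283,-0.072,67,-1],
  ],
)

```text
clock: 2.6
tcp_pos: [0.4637, -0.3313, 0.3197]
orientation: [0.965, 1.345, -0.968]
contact_force: [0.0, -0.1, 0.2]
grip_width: 0.0852
```

Emit:
servo_tool(
  motion=[
    [0,0,0,6,-1],
    [0,0,0,6,-1],
  ],
)

```text
clock: 2.8
tcp_pos: [0.4643, -0.3305, 0.319]
orientation: [1.043, 1.306, -1.047]
contact_force: [0.4, -0.2, -0.2]
grip_width: 0.0853
```

```bash
python3 - <<'E'
from h import *
st()
for p in([.4577,-.3395,.067],[.531,-.3235,.067]): print(proj_w(p).round(1))
cv2.imwrite("pics/w2.png",grab_frame("wrist")[:,:,::-1])
E
```

```text
2.8 tcp [ 0.4643 -0.3305  0.319 ] F [ 0.44 -0.2  -0.16] M [ 0.014  0.007 -0.004] w 0.0853
axes x,y,z(world cols)
 [[-0.0018  0.9758  0.2188]
 [-0.0015  0.2188 -0.9758]
 [-1.     -0.0021  0.0011]] j [-0.09  0.52  0.8   1.93 -0.47  0.89 -0.4 ]
[332.8 257.5]
[334.5 138.2]
```

View pics/w2.png

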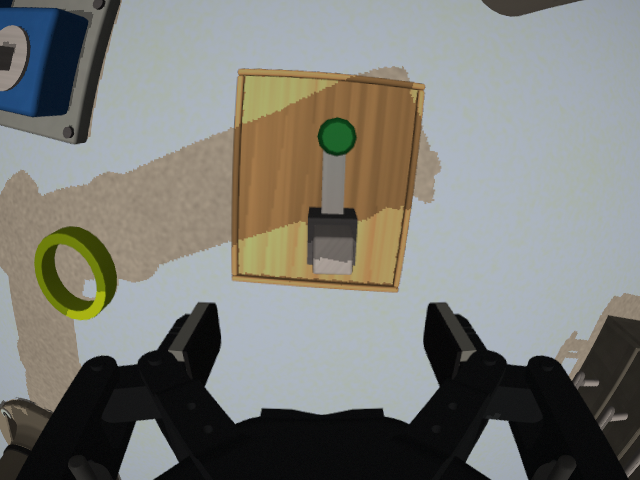

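The wrist view puts the boss top's centre at about (333.5,253.5) and the knob's at (337,136). Tray corners are (240,70), (424,86), (398,291) and (233,279).

```bash
python3 - <<'E'
from h import *
b=at("wrist",333.5,253.5,.067);k=at("wrist",337,136,.067)
print(b.round(4),k.round(4),"yaw",np.degrees(np.arctan2(*(k-b)[1::-1])),np.linalg.norm(k-b))
c=[at("wrist",u,v,.012) for u,v in((240,70),(424,86),(398,291),(233,279))];print(np.round(c,3),np.mean(c,0))
print("to grasp z57:",rel([b[0],b[1],.057]).round(4),"tool z yaw -77.4")
E
```

```text
[ 0.461  -0.3389  0.067 ] [ 0.5332 -0.3239  0.067 ] yaw 11.738166597711068 0.07371458324376126
[[ 0.566 -0.245  0.012]
 [ 0.585 -0.381  0.012]
 [ 0.421 -0.406  0.012]
 [ 0.4   -0.269  0.012]] [ 0.49294577 -0.3254398   0.012     ]
to grasp z57: [ 0.1073 -0.0053  0.0075] tool z yaw -77.4
```

Emit:
servo_tool(
  motion=[
    [0,-0.005,0.0075,1,-1],
    [0.03,-0.005,0.0075,1,-1],
    [0.06,-0.005,0.0075,1,-1],
    [0.085,-0.005,0.0075,1,-1],
    [0.105,-0.005,0.0075,1,-1],
    [0.105,-0.005,0.0075,1,-1],
    [0.105,-0.005,0.0075,1,-0.2],
    [0.105,-0.005,0.0075,1,1],
  ],
  force=100,
)

```text
clock: 3.65
tcp_pos: [0.4621, -0.3389, 0.2157]
orientation: [1.053, 1.298, -1.055]
contact_force: [0.1, 0.1, 0.2]
grip_width: 0.0591
```

Emit:
servo_tool(
  motion=[
    [0,0,0,0,1],
    [0,0,0,0,1],
    [0,0,0,0,1],
    [0,0,0,0,1],
  ],
)

```text
clock: 4.05
tcp_pos: [0.4625, -0.3392, 0.217]
orientation: [1.053, 1.297, -1.054]
contact_force: [-1.7, 1.9, 7.6]
grip_width: 0.0242
```

```bash
python3 -c "
from h import *
st()"
```

```text
4.05 tcp [ 0.4625 -0.3392  0.217 ] F [-1.72  1.89  7.57] M [0.361 0.21  0.032] w 0.0242
axes x,y,z(world cols)
 [[ 0.0027  0.9783  0.2072]
 [-0.0026  0.2072 -0.9783]
 [-1.      0.0021  0.0031]] j [ 0.03  0.66  0.67  1.97 -0.62  0.71 -0.28]
```

Emit:
servo_tool(
  motion=[
    [-0.02,0,0,0,1],
    [-0.05,0,0,0,1],
    [-0.09,0,0,0,1],
    [-0.12,0,0,-8,1],
    [-0.13,0.02,-0.034,-16,1],
    [-0.13,0.045,-0.075,-24,1],
    [-0.13,0.07,-0.117,-32,1],
    [-0.13,0.094,-0.158,-40,1],
  ],
)

```text
clock: 4.85
tcp_pos: [0.5212, -0.1627, 0.3468]
orientation: [0.514, 1.505, -0.516]
contact_force: [1.2, 0.1, -3.5]
grip_width: 0.0242
```

```bash
python3 -c "
from h import *
st();print(rel([.5593,-.0572,.19]).round(4))"
```

```text
4.85 tcp [ 0.5212 -0.1627  0.3468] F [ 1.15  0.07 -3.5 ] M [-0.037 -0.091  0.014] w 0.0242
axes x,y,z(world cols)
 [[ 2.800e-03  6.117e-01  7.911e-01]
 [-2.100e-03  7.911e-01 -6.116e-01]
 [-1.000e+00  1.000e-04  3.500e-03]] j [-0.33  0.39  0.65  1.96 -0.3   0.89 -0.18]
[ 0.0017  0.1067 -0.035 ]
```

Emit:
servo_tool(
  motion=[
    [0,0.025,-0.008,-8.5,1],
    [0,0.05,-0.016,-17,1],
    [0,0.075,-0.025,-25.5,1],
    [0,0.107,-0.035,-34,1],
    [0,0.107,-0.035,-42.5,1],
    [0,0.107,-0.035,-51,1],
    [0,0.107,-0.035,-59.5,1],
    [0,0.107,-0.035,-68,1],
  ],
)

```text
clock: 5.65
tcp_pos: [0.5585, -0.0567, 0.3463]
orientation: [-0.421, 1.529, 0.417]
contact_force: [-0.2, 0.1, -4.1]
grip_width: 0.0244
```

Emit:
servo_tool(
  motion=[
    [0,0,0,-8.5,1],
    [0,0,0,-17,1],
    [0,0,0,-25.5,1],
    [0,0,0,-34,1],
    [0,0,0,-42.5,1],
    [0,0,0,-50,1],
    [0,0,0,-53,1],
    [0,0,0,-53,1],
  ],
)

```text
clock: 6.45
tcp_pos: [0.558, -0.057, 0.346]
orientation: [-1.129, 1.261, 1.125]
contact_force: [-0.6, 0.0, -2.9]
grip_width: 0.0241
```

```bash
python3 -c "
from h import *
st();print(rel([.5593,-.0572,.172]).round(4));o=get_obs();R_=R.from_rotvec(o['orientation']).as_matrix();print('yaw',np.degrees(np.arctan2(R_[1,2],R_[0,2])))
cv2.imwrite('pics/w3.png',grab_frame('wrist')[:,:,::-1])"
```

```text
6.45 tcp [ 0.558 -0.057  0.346] F [-0.56  0.03 -2.86] M [-0.021 -0.033  0.044] w 0.0241
axes x,y,z(world cols)
 [[ 6.000e-04 -9.938e-01  1.108e-01]
 [-2.500e-03  1.108e-01  9.938e-01]
 [-1.000e+00 -8.000e-04 -2.400e-03]] j [-0.13  0.36  0.15  1.9  -0.06  0.89  1.51]
[ 0.019  -0.0012  0.0003]
yaw 83.63670683114212
```

View pics/w3.png

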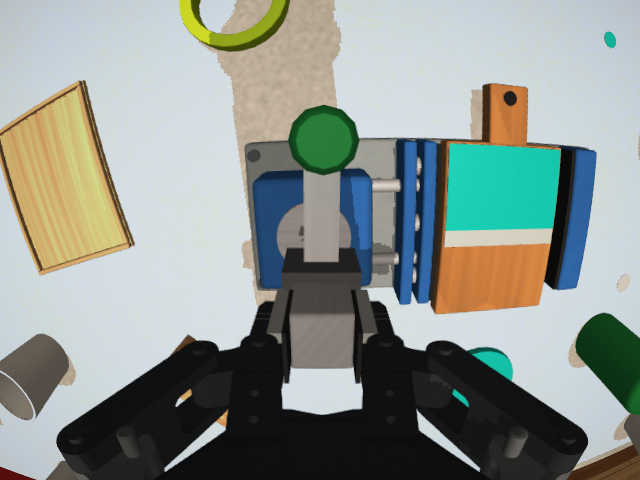

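The crank is held square, with its knob top at about (323.5,137) and the shaft under the arm. From the knob I can work out the hub's offset in the hand.

```bash
python3 -c "
from h import *
k=at('wrist',323.5,137,.196);r=rel(k);print(r.round(4))
for v in(250,288): print(v,rel(at('wrist',320,v,.167)).round(4))
print('boss front edge',rel(at('wrist',320,367,.196)).round(4))"
```

```text
[-0.005   0.0746  0.0001]
250 [ 0.024   0.026  -0.0012]
288 [ 0.024   0.0081 -0.0012]
boss front edge [-0.0049 -0.0135 -0.0011]
```

Emit:
servo_tool(
  motion=[
    [0.01,-0.001,0,0,1],
    [0.022,-0.001,0,0,1],
    [0.032,-0.001,0,0,1],
    [0.038,-0.001,0,0,1],
    [0.042,-0.001,0,0,1],
    [0.045,-0.001,0,0,1],
    [0.045,-0.001,0,0,1],
  ],
)

```text
clock: 7.2
tcp_pos: [0.5594, -0.0573, 0.3058]
orientation: [-1.127, 1.261, 1.123]
contact_force: [-15.9, 2.9, 44.0]
grip_width: 0.024
```

```bash
python3 -c "
from h import *
st();print(rel([.5593,-.0572,.172]).round(4))"
```

```text
7.2 tcp [ 0.5594 -0.0573  0.3058] F [-15.9    2.91  44.02] M [ 0.062  4.309 -0.161] w 0.024
axes x,y,z(world cols)
 [[ 0.0013 -0.9935  0.1136]
 [-0.0014  0.1136  0.9935]
 [-1.     -0.0015 -0.0012]] j [-0.12  0.41  0.14  1.93 -0.07  0.81  1.52]
[-0.0212  0.0003  0.0003]
```

Emit:
servo_tool(
  motion=[
    [-0.006,0.0,0,0,1],
    [-0.006,0.003,0,0,1],
    [-0.003,0.003,0,0,1],
    [0.0,0.003,0,0,1],
    [0.003,0.003,0,0,1],
    [0.005,0.003,0,0,1],
    [0.005,0.003,0,0,1],
  ],
)

```text
clock: 7.9
tcp_pos: [0.5572, -0.0573, 0.3057]
orientation: [-1.126, 1.259, 1.122]
contact_force: [-17.0, 3.5, 49.0]
grip_width: 0.0241
```

```bash
python3 -c "
from h import *
st();print(rel([.5593,-.0572,.172]).round(4))"
```

```text
7.9 tcp [ 0.5572 -0.0573  0.3057] F [-16.99   3.54  48.96] M [-0.012  4.202 -0.195] w 0.0241
axes x,y,z(world cols)
 [[ 3.200e-03 -9.934e-01  1.144e-01]
 [-4.000e-04  1.144e-01  9.934e-01]
 [-1.000e+00 -3.300e-03  0.000e+00]] j [-0.12  0.41  0.14  1.93 -0.08  0.8   1.52]
[-0.0213 -0.0016  0.0003]
```

Emit:
servo_tool(
  motion=[
    [0.001,0,0,0,1],
    [0.001,0,0,0,1],
    [0.001,0,0,0,1],
  ],
)

```text
clock: 8.2
tcp_pos: [0.5575, -0.0574, 0.3067]
orientation: [-1.126, 1.258, 1.121]
contact_force: [-8.0, 1.4, 24.0]
grip_width: 0.0241
```

Emit:
servo_tool(
  motion=[
    [0.001,0.003,0,0,1],
    [0.001,0.003,0,0,1],
    [0.001,0.003,0,0,1],
  ],
)

```text
clock: 8.5
tcp_pos: [0.5559, -0.0573, 0.3071]
orientation: [-1.128, 1.255, 1.118]
contact_force: [-1.2, -0.5, 11.7]
grip_width: 0.024
```

Emit:
servo_tool(
  motion=[
    [0.001,0.003,0,0,1],
    [0.001,0.003,0,0,1],
    [0.001,0.003,0,0,1],
  ],
)

```text
clock: 8.8
tcp_pos: [0.5546, -0.0571, 0.3072]
orientation: [-1.13, 1.252, 1.114]
contact_force: [2.3, 0.2, 10.1]
grip_width: 0.024
```

```bash
python3 -c "
from h import *
st()"
```

```text
8.8 tcp [ 0.5546 -0.0571  0.3072] F [ 2.31  0.21 10.05] M [-0.261 -0.39   0.032] w 0.024
axes x,y,z(world cols)
 [[ 1.330e-02 -9.933e-01  1.149e-01]
 [-7.000e-04  1.149e-01  9.934e-01]
 [-9.999e-01 -1.330e-02  8.000e-04]] j [-0.12  0.4   0.14  1.94 -0.07  0.79  1.52]
```

Emit:
servo_tool(
  motion=[
    [0.0,-0.003,0,0,1],
    [0.0,-0.005,0,0,1],
    [0.0,-0.007,0,0,1],
    [0.0,-0.007,0,0,1],
  ],
)

```text
clock: 9.2
tcp_pos: [0.5593, -0.0577, 0.3069]
orientation: [-1.125, 1.258, 1.121]
contact_force: [-14.2, 1.6, 19.6]
grip_width: 0.0241
```

```bash
python3 -c "
from h import *
st();cv2.imwrite('pics/w4.png',grab_frame('wrist')[100:330,200:440,::-1].repeat(2,0).repeat(2,1))"
```

```text
9.2 tcp [ 0.5593 -0.0577  0.3069] F [-14.24   1.6   19.57] M [ 0.264  3.559 -0.155] w 0.0241
axes x,y,z(world cols)
 [[ 4.300e-03 -9.933e-01  1.153e-01]
 [ 3.000e-04  1.153e-01  9.933e-01]
 [-1.000e+00 -4.200e-03  7.000e-04]] j [-0.12  0.41  0.14  1.93 -0.08  0.81  1.52]
```

View pics/w4.png

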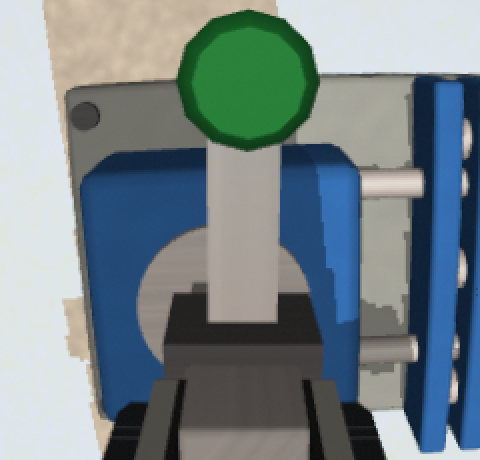

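The crop shows the collar's centre about 10 px left of the hub's. That points to a sideways (tool z) error of some millimetres.

```bash
python3 -c "
from h import *
from scipy.optimize import least_squares
im=grab_frame('wrist')
pts=[(268.5,250),(272,236),(283,220),(299,213.5),(345,222),(353,238)]
P=np.array([at('wrist',u,v,.07)[:2] for u,v in pts]);print(P.round(4))
r=least_squares(lambda c:np.hypot(*(P-c).T)-.026,P.mean(0)-[0,.0]);print(r.x,r.fun.round(4))
r=least_squares(lambda c:np.hypot(*(P-c[:2]).T)-c[2],[*P.mean(0),.026]);print(r.x,r.fun.round(4))
o=get_obs();print(rel([*r.x[:2],.1]).round(4))
k=at('wrist',200+248/2,100+80/2,.307-.212+.062);print('knob',k,rel(k))
"
```

```text
[[ 0.5516 -0.0889]
 [ 0.5432 -0.0854]
 [ 0.5343 -0.0775]
 [ 0.5316 -0.0678]
 [ 0.5397 -0.0421]
 [ 0.5499 -0.0384]]
[ 0.55643093 -0.06310294] [ 0.0002 -0.0001  0.0004 -0.0007  0.0008 -0.0004]
[ 0.55662209 -0.06309992  0.02613701] [ 0.0001 -0.0001  0.0004 -0.0007  0.0008 -0.0005]
[ 0.0519  0.0029 -0.0058]
knob [ 0.48683541 -0.04895975  0.157     ] [-0.00545281  0.0736305   0.00024277]
```

Emit:
servo_tool(
  motion=[
    [-0.005,0.0,0,0,1],
    [-0.007,0.002,-0.003,0,1],
    [-0.007,0.003,-0.0058,0,1],
    [-0.007,0.003,-0.0058,0,1],
    [-0.003,0.003,-0.0058,0,1],
    [0.0,0.003,-0.0058,0,1],
    [0.003,0.003,-0.0058,0,1],
    [0.003,0.003,-0.0058,0,1],
  ],
)

```text
clock: 10.1
tcp_pos: [0.5554, -0.063, 0.3031]
orientation: [-1.125, 1.259, 1.122]
contact_force: [0.2, 0.8, -3.7]
grip_width: 0.024
```

```bash
python3 -c "
from h import *
st();print(rel([.5565,-.0631,.172]).round(4))"
```

```text
10.1 tcp [ 0.5554 -0.063   0.3031] F [ 0.21  0.84 -3.67] M [-0.007 -0.018 -0.019] w 0.024
axes x,y,z(world cols)
 [[ 3.300e-03 -9.933e-01  1.151e-01]
 [ 3.000e-04  1.151e-01  9.934e-01]
 [-1.000e+00 -3.200e-03  6.000e-04]] j [-0.11  0.41  0.14  1.94 -0.08  0.8   1.53]
[-0.0239 -0.0006 -0.0001]
```

Emit:
servo_tool(
  motion=[
    [0.004,0,0,0,1],
    [0.008,0,0,0,1],
    [0.012,0,0,0,1],
    [0.016,0,0,0,1],
    [0.019,0,0,0,1],
    [0.021,0,0,0,1],
    [0.0215,0,0,0,1],
  ],
)

```text
clock: 10.8
tcp_pos: [0.5556, -0.0631, 0.282]
orientation: [-1.125, 1.259, 1.122]
contact_force: [-3.0, 0.7, 4.8]
grip_width: 0.024
```

```bash
python3 -c "
from h import *
st()"
```

```text
10.8 tcp [ 0.5556 -0.0631  0.282 ] F [-3.03  0.69  4.83] M [0.103 0.717 0.048] w 0.024
axes x,y,z(world cols)
 [[ 3.200e-03 -9.933e-01  1.153e-01]
 [ 3.000e-04  1.153e-01  9.933e-01]
 [-1.000e+00 -3.200e-03  7.000e-04]] j [-0.1   0.44  0.13  1.95 -0.08  0.75  1.53]
```

Emit:
servo_tool(
  motion=[
    [0,0,0,5,1],
    [0,0,0,10,1],
    [0,0,0,15,1],
    [0,0,0,20,1],
    [0,0,0,25,1],
    [0,0,0,30,1],
    [0,0,0,30,1],
  ],
  force=120,
)

```text
clock: 11.5
tcp_pos: [0.556, -0.0617, 0.2821]
orientation: [-0.728, 1.441, 0.727]
contact_force: [1.2, 4.3, -3.5]
grip_width: 0.0238
```

```bash
cat > s.py <<'E'
from h import *
o=get_obs();A=R.from_rotvec(o["orientation"]).as_matrix();d=A[:,0]
print(round(o["clock"],2),"yaw",np.degrees(np.arctan2(A[1,2],A[0,2])).round(2),"Mz",o["moment"][2].round(3),"M",o["moment"].round(2),"F",o["contact_force"].round(1),"tcp",o["tcp_pos"].round(4),"tilt",d[:2].round(4),"j7",o["joints"][6].round(2),"w",o["grip_width"].round(4))
E
python3 s.py
```

```text
Traceback (most recent call last):
  File "s.py", line 3, in <module>
    print(round(o["clock"],2),"yaw",np.degrees(np.arctan2(A[1,2],A[0,2])).round(2),"Mz",o["moment"][2].round(3),"M",o["moment"].round(2),"F",o["contact_force"].round(1),"tcp",o["tcp_pos"].round(4),"tilt",d[:2].round(4),"j7",o["joints"][6].round(2),"w",o["grip_width"].round(4))
                                                                                                                                                                                                                                                            ^^^^^^^^^^^^^^^^^^^^^
AttributeError: 'float' object has no attribute 'round'
```

```bash
sed -i 's/o\["grip_width"\].round(4)/round(o["grip_width"],4)/' s.py; python3 s.py
```

```text
11.5 yaw 53.44 Mz 0.134 M [ 1.02 -0.21  0.13] F [ 1.2  4.3 -3.5] tcp [ 0.556  -0.0617  0.2821] tilt [0.0042 0.0016] j7 1.09 w 0.0238
```

Emit:
servo_tool(
  motion=[
    [0.001,0,0,3,1],
    [0.001,0,0,6,1],
    [0.001,0,0,9,1],
    [0.001,0,0,12,1],
  ],
)

```text
clock: 11.9
tcp_pos: [0.5564, -0.0614, 0.2821]
orientation: [-0.566, 1.49, 0.567]
contact_force: [-2.2, 2.0, 3.9]
grip_width: 0.0236
```

```bash
python3 s.py
```

```text
11.9 yaw 41.53 Mz 0.412 M [0.54 0.39 0.41] F [-2.2  2.   3.9] tcp [ 0.5564 -0.0614  0.2821] tilt [0.0053 0.0021] j7 0.91 w 0.0236
```

Emit:
servo_tool(
  motion=[
    [0.0005,0,0,3,1],
    [0.0005,0,0,6,1],
    [0.0005,0,0,9,1],
    [0.0005,0,0,12,1],
  ],
)

```text
clock: 12.3
tcp_pos: [0.5567, -0.0612, 0.2821]
orientation: [-0.404, 1.526, 0.405]
contact_force: [-0.4, 2.0, -0.2]
grip_width: 0.0237
```

```bash
python3 s.py
```

```text
12.3 yaw 29.62 Mz 0.311 M [ 0.4  -0.02  0.31] F [-0.4  2.  -0.2] tcp [ 0.5567 -0.0612  0.2821] tilt [0.0063 0.0023] j7 0.73 w 0.0237
```

Emit:
servo_tool(
  motion=[
    [0.0005,0,0,3,1],
    [0.0005,0,0,6,1],
    [0.0005,0,0,9,1],
  ],
)

```text
clock: 12.6
tcp_pos: [0.557, -0.061, 0.2821]
orientation: [-0.282, 1.545, 0.284]
contact_force: [-0.6, 2.0, -0.1]
grip_width: 0.024
```

```bash
python3 s.py
```

```text
12.6 yaw 20.71 Mz 0.328 M [0.25 0.06 0.33] F [-0.6  2.  -0.1] tcp [ 0.557  -0.061   0.2821] tilt [0.0072 0.0024] j7 0.6 w 0.024
```

Emit:
servo_tool(
  motion=[
    [0.0005,0,0,3,1],
    [0.0005,0,0,6,1],
    [0.0005,0,0,9,1],
  ],
)

```text
clock: 12.9
tcp_pos: [0.5573, -0.061, 0.2821]
orientation: [-0.16, 1.556, 0.163]
contact_force: [-0.6, 0.9, 0.3]
grip_width: 0.0238
```

```bash
python3 s.py
```

```text
12.9 yaw 11.79 Mz 0.372 M [0.21 0.03 0.37] F [-0.6  0.9  0.3] tcp [ 0.5573 -0.061   0.2821] tilt [0.0081 0.0024] j7 0.47 w 0.0238
```

Emit:
servo_tool(
  motion=[
    [0.0005,0,0,3,1],
    [0.0005,0,0,6,1],
    [0.0005,0,0,9,1],
  ],
)

```text
clock: 13.2
tcp_pos: [0.5576, -0.061, 0.2821]
orientation: [-0.038, 1.561, 0.041]
contact_force: [0.2, 1.7, 0.6]
grip_width: 0.0237
```

```bash
python3 s.py
```

```text
13.2 yaw 2.87 Mz 0.392 M [0.13 0.07 0.39] F [0.2 1.7 0.6] tcp [ 0.5576 -0.061   0.2821] tilt [0.0091 0.0024] j7 0.35 w 0.0237
```

Emit:
servo_tool(
  motion=[
    [0.0,0,0,3,1],
    [0.0,0,0,6,1],
  ],
)

```text
clock: 13.4
tcp_pos: [0.5577, -0.0611, 0.2822]
orientation: [0.043, 1.561, -0.04]
contact_force: [1.6, -0.0, -4.1]
grip_width: 0.0239
```

```bash
python3 s.py
```

```text
13.4 yaw -3.04 Mz 0.342 M [ 0.08 -0.21  0.34] F [ 1.6 -0.  -4.1] tcp [ 0.5577 -0.0611  0.2822] tilt [0.0096 0.002 ] j7 0.26 w 0.0239
```

Emit:
servo_tool(
  motion=[
    [0.0,0,0,3,1],
    [0.0,0,0,6,1],
  ],
)

```text
clock: 13.6
tcp_pos: [0.5579, -0.0611, 0.2822]
orientation: [0.124, 1.557, -0.121]
contact_force: [1.2, 1.6, -4.8]
grip_width: 0.024
```

```bash
python3 s.py
```

```text
13.6 yaw -8.95 Mz 0.366 M [-0.02 -0.22  0.37] F [ 1.2  1.6 -4.8] tcp [ 0.5579 -0.0611  0.2822] tilt [0.0101 0.0015] j7 0.18 w 0.024
```

Emit:
servo_tool(
  motion=[
    [0.0005,0,0,3,1],
    [0.0005,0,0,6,1],
    [0.0005,0,0,9,1],
  ],
)

```text
clock: 13.9
tcp_pos: [0.5582, -0.0612, 0.2821]
orientation: [0.247, 1.546, -0.242]
contact_force: [-0.7, 1.4, -0.5]
grip_width: 0.0237
```

```bash
python3 s.py
```

```text
13.9 yaw -17.86 Mz 0.38 M [ 0.02 -0.01  0.38] F [-0.7  1.4 -0.5] tcp [ 0.5582 -0.0612  0.2821] tilt [0.0109 0.0013] j7 0.05 w 0.0237
```

Emit:
servo_tool(
  motion=[
    [0.0005,0,0,3,1],
    [0.0005,0,0,6,1],
    [0.0005,0,0,9,1],
  ],
)

```text
clock: 14.2
tcp_pos: [0.5585, -0.0614, 0.2821]
orientation: [0.369, 1.528, -0.363]
contact_force: [0.2, 0.5, -0.1]
grip_width: 0.0241
```

```bash
python3 s.py; python3 -c "
from h import *
cv2.imwrite('pics/w5.png',grab_frame('wrist')[:,:,::-1])"
```

```text
14.2 yaw -26.78 Mz 0.363 M [-0.03  0.17  0.36] F [ 0.2  0.5 -0.1] tcp [ 0.5585 -0.0614  0.2821] tilt [0.0116 0.001 ] j7 -0.08 w 0.0241
```

View pics/w5.png

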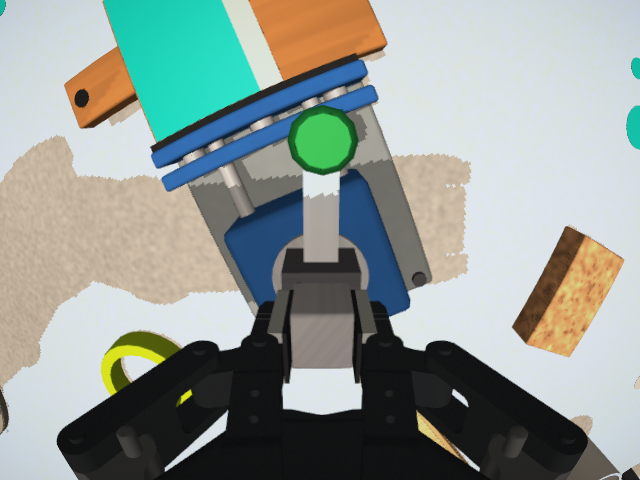

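The moving jaw is almost at the board, with only a thin dark rubber strip between them. I'll continue in smaller steps.

Emit:
servo_tool(
  motion=[
    [0.0005,0,0,3,1],
    [0.0005,0,0,6,1],
  ],
)

```text
clock: 14.45
tcp_pos: [0.5587, -0.0616, 0.2821]
orientation: [0.452, 1.512, -0.445]
contact_force: [0.1, 0.5, 2.0]
grip_width: 0.0238
```

```bash
python3 s.py
```

```text
14.45 yaw -32.83 Mz 0.376 M [0.01 0.31 0.38] F [0.1 0.5 2. ] tcp [ 0.5587 -0.0616  0.2821] tilt [0.012  0.0009] j7 -0.16 w 0.0238
```

Emit:
servo_tool(
  motion=[
    [0.0005,0,0,3,1],
    [0.0005,0,0,6,1],
  ],
)

```text
clock: 14.65
tcp_pos: [0.5589, -0.0618, 0.2821]
orientation: [0.532, 1.494, -0.524]
contact_force: [0.4, 0.1, 1.9]
grip_width: 0.0236
```

```bash
python3 s.py
```

```text
14.65 yaw -38.73 Mz 0.393 M [0.01 0.3  0.39] F [0.4 0.1 1.9] tcp [ 0.5589 -0.0618  0.2821] tilt [0.0123 0.0009] j7 -0.25 w 0.0236
```

Emit:
servo_tool(
  motion=[
    [0.0005,0,0,3,1],
    [0.0005,0,0,6,1],
  ],
)

```text
clock: 14.85
tcp_pos: [0.559, -0.062, 0.2821]
orientation: [0.612, 1.472, -0.603]
contact_force: [-0.8, -0.0, 1.9]
grip_width: 0.0239
```

```bash
python3 s.py
```

```text
14.85 yaw -44.63 Mz 0.393 M [-0.1   0.33  0.39] F [-0.8 -0.   1.9] tcp [ 0.559  -0.062   0.2821] tilt [0.0126 0.0008] j7 -0.33 w 0.0239
```

Emit:
servo_tool(
  motion=[
    [0.0,0,0,3,1],
    [0.0,0,0,6,1],
  ],
)

```text
clock: 15.05
tcp_pos: [0.5591, -0.0622, 0.2821]
orientation: [0.692, 1.447, -0.683]
contact_force: [0.5, -0.2, -2.5]
grip_width: 0.0234
```

```bash
python3 s.py
```

```text
15.05 yaw -50.52 Mz 0.332 M [-0.2  -0.01  0.33] F [ 0.5 -0.2 -2.5] tcp [ 0.5591 -0.0622  0.2821] tilt [0.0127 0.0003] j7 -0.41 w 0.0234
```

Emit:
servo_tool(
  motion=[
    [0.0,0,0,3,1],
    [0.0,0,0,6,1],
  ],
)

```text
clock: 15.25
tcp_pos: [0.5592, -0.0624, 0.2822]
orientation: [0.771, 1.419, -0.761]
contact_force: [0.3, 0.1, -4.0]
grip_width: 0.024
```

```bash
python3 s.py
```

```text
15.25 yaw -56.4 Mz 0.468 M [-0.18  0.04  0.47] F [ 0.3  0.1 -4. ] tcp [ 0.5592 -0.0624  0.2822] tilt [ 0.0129 -0.0004] j7 -0.49 w 0.024
```

Emit:
servo_tool(
  motion=[
    [0.0005,0,0,3,1],
    [0.0005,0,0,6,1],
  ],
)

```text
clock: 15.45
tcp_pos: [0.5594, -0.0626, 0.2821]
orientation: [0.849, 1.388, -0.839]
contact_force: [-1.7, 0.0, 2.7]
grip_width: 0.0237
```

```bash
python3 s.py
```

```text
15.45 yaw -62.26 Mz 0.553 M [-0.15  0.42  0.55] F [-1.7  0.   2.7] tcp [ 0.5594 -0.0626  0.2821] tilt [ 0.013  -0.0006] j7 -0.57 w 0.0237
```

Emit:
servo_tool(
  motion=[
    [0.0,0,0,3,1],
    [0.0,0,0,6,1],
  ],
)

```text
clock: 15.65
tcp_pos: [0.5594, -0.0628, 0.2822]
orientation: [0.927, 1.355, -0.917]
contact_force: [-0.0, -0.4, -1.6]
grip_width: 0.0236
```

```bash
python3 s.py
```

```text
15.65 yaw -68.1 Mz 0.677 M [-0.29  0.18  0.68] F [-0.  -0.4 -1.6] tcp [ 0.5594 -0.0628  0.2822] tilt [ 0.0128 -0.0013] j7 -0.66 w 0.0236
```

Emit:
servo_tool(
  motion=[
    [0.0,0,0,1.5,1],
    [0.0,0,0,1.5,1],
    [0.0,0,0,1.5,1],
  ],
)

```text
clock: 15.95
tcp_pos: [0.5594, -0.0628, 0.2821]
orientation: [0.945, 1.346, -0.935]
contact_force: [-0.0, -0.6, -2.0]
grip_width: 0.0239
```

```bash
python3 s.py
```

```text
15.95 yaw -69.47 Mz 0.611 M [-0.16  0.15  0.61] F [-0.  -0.6 -2. ] tcp [ 0.5594 -0.0628  0.2821] tilt [ 0.0127 -0.0015] j7 -0.67 w 0.0239
```

Emit:
servo_tool(
  motion=[
    [0.0,0,0,-3,1],
    [0.0,0,0,-6,1],
    [0,0,0,-9,1],
    [0,0,0,-9,1],
  ],
)

```text
clock: 16.35
tcp_pos: [0.5591, -0.063, 0.2821]
orientation: [0.825, 1.399, -0.816]
contact_force: [-2.2, 0.3, -2.0]
grip_width: 0.0237
```

```bash
python3 s.py
```

```text
16.35 yaw -60.47 Mz -0.004 M [ 0.06  0.34 -0.  ] F [-2.2  0.3 -2. ] tcp [ 0.5591 -0.063   0.2821] tilt [ 0.0123 -0.0006] j7 -0.55 w 0.0237
```

Emit:
servo_tool(
  motion=[
    [-0.005,0,0,0,1],
    [-0.012,0,0,0,1],
    [-0.02,0,0,0,1],
    [-0.03,0,0,0,1],
    [-0.045,0,0,0,1],
    [-0.06,0,0,0,1],
    [-0.07,0,0,0,1],
  ],
)

```text
clock: 17.05
tcp_pos: [0.5585, -0.0632, 0.3541]
orientation: [0.826, 1.397, -0.815]
contact_force: [0.9, -0.3, -3.2]
grip_width: 0.0241
```

```bash
python3 s.py; python3 -c "
from h import *
print(rel([.463,-.3394,.19]).round(4))"
```

```text
17.05 yaw -60.48 Mz -0.088 M [-0.04 -0.01 -0.09] F [ 0.9 -0.3 -3.2] tcp [ 0.5585 -0.0632  0.3541] tilt [ 0.0142 -0.0005] j7 -0.63 w 0.0241
[ 0.0079 -0.2212  0.1921]
```

Emit:
servo_tool(
  motion=[
    [0,-0.034,0.03,3,1],
    [0,-0.069,0.06,6,1],
    [0,-0.105,0.09,9,1],
    [0,-0.14,0.12,12,1],
    [0,-0.175,0.15,15,1],
    [0.005,-0.205,0.178,17.5,1],
    [0.008,-0.221,0.192,17.5,1],
    [0.008,-0.221,0.192,17.5,1],
  ],
)

```text
clock: 17.85
tcp_pos: [0.4585, -0.3428, 0.3457]
orientation: [1.061, 1.285, -1.051]
contact_force: [-0.0, 0.1, -3.6]
grip_width: 0.024
```

```bash
python3 s.py; python3 -c "
from h import *
print(rel([.463,-.3394,.062]).round(4))
cv2.imwrite('pics/w6.png',grab_frame('wrist')[:,:,::-1])"
```

```text
17.85 yaw -78.35 Mz 0.073 M [0.03 0.12 0.07] F [-0.   0.1 -3.6] tcp [ 0.4585 -0.3428  0.3457] tilt [ 0.014 -0.003] j7 -0.35 w 0.024
[ 0.1287  0.0014 -0.004 ]
```

View pics/w6.png

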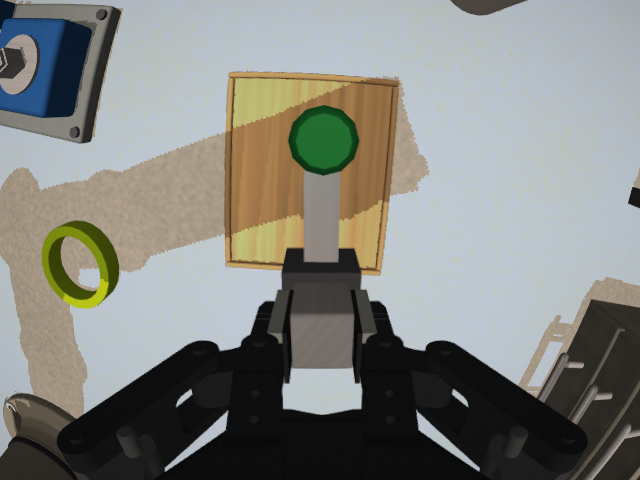

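Emit:
servo_tool(
  motion=[
    [0.02,0.001,-0.004,0,1],
    [0.05,0.002,-0.004,0,1],
    [0.085,0.002,-0.004,0,1],
    [0.108,0.002,-0.004,0,1],
    [0.118,0.002,-0.004,0,1],
    [0.124,0.002,-0.004,0,1],
    [0.128,0.002,-0.004,0,1],
    [0.129,0.002,-0.004,0,1],
  ],
)

```text
clock: 18.7
tcp_pos: [0.4633, -0.3367, 0.2172]
orientation: [1.061, 1.286, -1.046]
contact_force: [0.8, 2.2, 1.3]
grip_width: 0.0235
```

```bash
python3 s.py
```

```text
18.7 yaw -78.17 Mz -0.022 M [ 0.44  0.09 -0.02] F [0.8 2.2 1.3] tcp [ 0.4633 -0.3367  0.2172] tilt [ 0.0156 -0.0015] j7 -0.21 w 0.0235
```

Emit:
servo_tool(
  motion=[
    [0,0,0,0,0.2],
    [0,0,0,0,0],
    [0,0,0,0,-0.5],
    [0,0,0,0,-1],
    [0,0,0,0,-1],
    [0,0,0,0,-1],
  ],
)

```text
clock: 19.3
tcp_pos: [0.4633, -0.3367, 0.2173]
orientation: [1.061, 1.286, -1.046]
contact_force: [0.4, -0.1, -0.2]
grip_width: 0.0854
```

Emit:
servo_tool(
  motion=[
    [-0.02,0,0,0,-1],
    [-0.05,0,0,0,-1],
    [-0.09,0,0,0,-1],
    [-0.13,0,0,0,-1],
    [-0.15,0,0,0,-1],
    [-0.15,0,0,0,-1],
    [-0.15,0,0,0,-1],
  ],
)

```text
clock: 20.0
tcp_pos: [0.4609, -0.3362, 0.367]
orientation: [1.061, 1.286, -1.046]
contact_force: [-0.7, 0.3, -0.4]
grip_width: 0.0853
```

```bash
python3 s.py; python3 -c "
from h import *
w=grab_frame('wrist')[:,:,::-1];t=grab_frame('top')[190:320,200:490,::-1]
a=cv2.resize(t,None,fx=800/290,fy=800/290,interpolation=cv2.INTER_CUBIC)[:359];b=cv2.resize(w[60:360,100:500],(320,240))
b=cv2.copyMakeBorder(b,0,0,0,480,cv2.BORDER_CONSTANT);cv2.imwrite('pics/f.png',np.vstack([a,b]))"
```

```text
20.0 yaw -78.15 Mz -0.01 M [ 0.03  0.01 -0.01] F [-0.7  0.3 -0.4] tcp [ 0.4609 -0.3362  0.367 ] tilt [ 0.016  -0.0011] j7 -0.38 w 0.0853
```

View pics/f.png

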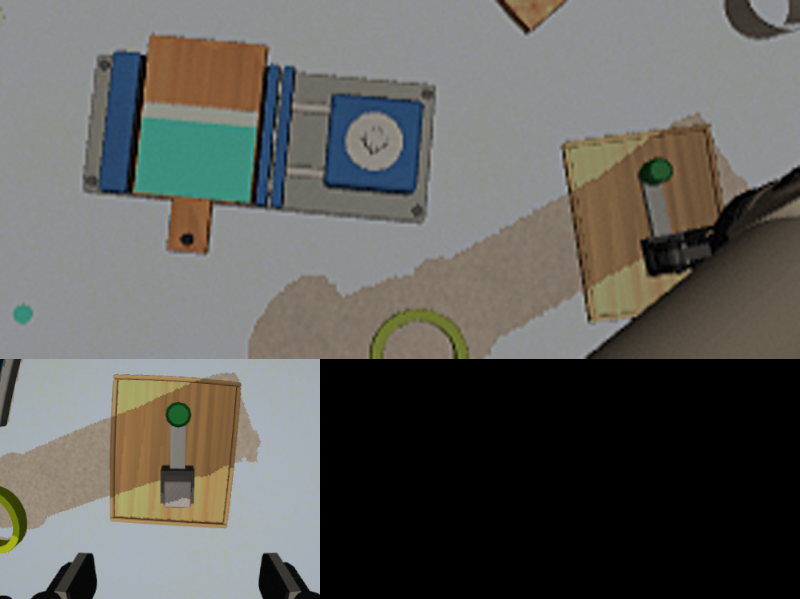

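The crank stands upright inside the tray rim, and the board sits flush between both jaws. The gripper is clear and open, so I'll hand in.

```bash
python3 -c "
from bench import *
print(hand_in())"
```

```text
the job is handed in; nothing more can be done
None
```

I took the crank out of its tray, pushed it fully home on the shaft and turned it clockwise until the board was clamped. I then lifted it off, set it back in its tray and handed the job in at about 20 s. The hand-in gives no verdict, so success is not confirmed.

- **Fitting the crank:** The first push stopped on top of the shaft with up to about 49 N, because my first wrist-camera fix was about 6 mm off. A second fix on the collar agreed with the top camera to within about 2 mm. The crank then slid down freely to the expected fully-home height.
- **Clamping:** Free turning took about 0.36 N m. After the jaw met the board, the last reading while turning was about 0.68 N m. That is about 4 N above free running at the knob, within the firm range of 3 to 6 N. I then added about 1.5 degrees, after which it read 0.61 N m standing still. I estimate the jaw force at about 60 to 70 N; it was not measured directly.
- **Last checks:** Zero torque on the crank before lifting it off and near-zero force on the tool after release. The final pictures show the crank upright inside the tray rim, the board flush between both jaws and the gripper open and clear. The tape roll looked undisturbed; I did not check the other bystanders one by one at the end.

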